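# Lock the log turntable with its pin

## Robot

A 7-joint arm with a two-finger parallel gripper is mounted at the origin on the work surface. World frame = base frame: x ahead of the robot, y to its left, z up, the work surface at z = 0. Lengths are in m, angles in rad, forces in N, time in s.
With the tool pointing down it reaches from about 0.4 to 0.9 m from the base axis. Payload 5.6 kg.
Tool frame: the origin (TCP) lies midway between the tips of the shut fingers; the grasp point (between the pads) lies 19 mm behind it; z points along the fingers, y is the line along which they close (so a half turn about z gives the same grasp; the last joint's range is limited). The gripper opens to 92 mm and grips with 3 to 60 N. Pads are 20 mm wide; open, the fingers measure 128 mm over their backs; the gripper's body (75 mm by 189 mm) begins 69 mm behind the grasp point.
Start: joints at [-1.344, 0.468, -0.012, 1.603, 0.006, 1.071, -0.056], TCP at [0.173, 0.626, 0.215] pointing down, gripper open.
Joint ranges: [-2.53, 2.53], [-0.31, 2.02], [-1.57, 1.55], [0.28, 2.44], [-1.29, 4.43], [0.15, 1.84], [-2.92, 2.92]. Speed limits (rad/s): [2.57, 2.57, 3.14, 3.14, 3.14, 3.14, 3.14].

## Interface

Orientations are given as a unit quaternion [w, x, y, z].
In Python, from rig import env, camera, calibration, finish_job gives the robot as it stands. The module is installed in compiled form; this text tells all that it offers.
- The arm moves only by the shell command python3 -m crank 'ROWS' [OPENING] [FORCE]. ROWS is JSON, one flat list of numbers, 6 for each row, row after row: the shift along the tool's x, y, z in mm, then the turn, a rotation vector about the tool's x, y, z in degrees. In form: [x, y, z, ax, ay, az, x, y, z, ax, ay, az, ...]. A call has 1 to 5 rows; each row is the pose to reach, as a shift and turn from the pose commanded when the call began, along the tool's axes at that moment; what a row does not reach only later rows make up. A row lasts 1/10 s, in which the tool goes at most 50 mm and 8.59 degrees, less where a joint would pass 70% of its speed; a pose out of reach is approached as far as the arm can. A call with a gripper value outside its range is refused whole. OPENING is the opening, from -1 (shut) to 1 (fully open), set as the call begins (- or left out, the last holds). The fingers move at their own pace and stop on an object; FORCE is the grip in N (left out, the last holds). Time passes only in rows, so rows that repeat a pose let the fingers close. It gives the time, the measured TCP pose, the force, the opening and the grip force at its end, in the units of the state.
- env.state(): the state, without advancing time (a new reading comes with each control period).
- camera(name): name is "scene" or "top"; returns the picture (384x512x3 uint8, blue, green, red); there is no depth.
- calibration(name): a dict with "intrinsics" (3x3 intrinsics, pixels), "origin" and "attitude" of the camera in the world. Camera axes: x right, y down, z forward; pixel columns grow to the right and rows downward; lengths in m; the calibration is good to about 2 mm. A picture is of the moment at which its call begins. calibration takes no time and is no camera call.
- finish_job(): hands the job in; it is judged then, once.
The state is a dict: "time": time; "joints": joint angles; "qvel": joint speeds; "tau": joint torques, N m; "tcp_pos": TCP position; "ee_rot": TCP orientation; "ft_force": force on the tool from outside, world axes, zero at the start; "wrist_torque": the same for the moment, N m; "grip_width": opening from 0.0 (shut) to 1.0 (fully open); "finger_force": force on a finger pad.
Only numpy, scipy, OpenCV 4.12 (cv2) and the standard library are available. Lean on these libraries where they do the work, as an engineer would, in place of code of your own. Each camera call takes 0.05 s, during which the arm holds its last target. There are 200 camera calls.

## Task

Turn the plywood log turntable until the hole in its tongue lines up with the hole in the blue base (the two red marks then form one line), then push the red-handled locking pin down through both holes until its collar rests flat on the tongue, and let go. Leave the awl, the tape roll, the screwdriver, the drill and the pliers where they are.

Things in the scene. Friction and masses are not known exactly. Their poses are not given: they have to be found in the camera images.
- base: Blue base block of the turntable, 180 x 260 x 36 mm (local x, y, z), fixed to the bench. Origin: on its underside (bench level), straight below the turntable's pivot; z up. It reaches from y = +90 to y = -170 mm. One vertical through hole, 16 mm wide, at local (0, -110) mm, and a red mark 6 mm wide at the rim beyond it (y = -150 to -168 mm).
- base_hole (a point): Centre of the hole in the blue base, at the base's top face, 36 mm above the bench, 110 mm from the pivot along the base's -y; the hole goes down to the bench. Same axes as the base.
- swivel (a joint): Angle of the turntable about its vertical pivot relative to the base, rad, counter-clockwise from above. 0: the tongue's hole is exactly over the base's hole. It starts between 0.4 and 1.2, turns freely both ways from -1.5 to 1.5 with light friction (about 0.12 N m) and stays where it is left.
- tongue_hole (a point): Centre of the mouth of the hole (16 mm wide, right through) in the turntable's tongue, at the tongue's top face 50 mm above the bench, 110 mm from the pivot. The turntable is a plywood disc 144 mm across and 12 mm thick, 38 to 50 mm above the bench; its tongue, 50 mm wide, sticks out along the turntable's -y to 145 mm from the pivot, with a red mark 6 mm wide near its end. Axes: those of the turntable, equal to the base's when the joint reads 0.
- log_mid (a point): Middle of the round log screwed onto the turntable, on the log's axis, straight above the pivot, 81 mm above the bench. The log is 46 mm thick and 200 mm long, lies along the turntable's x (across the tongue), and is fixed to it on two blocks 52 mm either side of the middle (18 mm wide along the log), so that between them there is an 8 mm gap under the log. Gripped across its middle it serves to turn the turntable.
- pin: Locking pin, loose, upright in one of the two holes of the wooden holder. Origin: centre of the underside of its collar, on its axis; z up along the handle. Steel shank 12 mm thick reaching 42 mm below the origin, its last 12 mm tapered to 5 mm; collar 28 mm across, 6 mm high; above it a red round handle 22 mm thick up to 60 mm above the origin. About 80 g. When home its origin is 50 mm above the bench.
- holder: Dark wooden holder block 150 x 60 x 50 mm, fixed. Origin: centre of its underside; long side along x. Two 16 mm holes right through, 40 mm either side of the centre along x; the pin stands in one and the awl in the other (either way round), collars on its top face.
- awl: Awl with a bulbous pale wooden handle up to 30 mm thick, 62 mm above its brass collar, upright in the holder's other hole. Not to be used. Origin: underside of its collar.
- tape: Black roll of tape, 96 mm across, 48 mm high, lying flat close to the robot, left. Origin: centre of its underside. Leave.
- screwdriver: Screwdriver with a red handle lying on the bench close to the robot. Leave.
- drill: Blue cordless drill lying on its side, about 190 mm long, on the left of the bench. Leave.
- pliers: Pliers with orange handles, 170 mm long, lying on the left. Leave.
Things that resemble listed ones, but are neither listed nor needed, are in the scene too. Leave any black look-alike of the pin alone.

How it is judged:
On the way:
1. the tongue's hole is lined up with the base's hole (joint within 0.045 rad of 0) (value of joint swivel between -0.045 and 0.045 rad), for 0.2 s.
At the end, for the whole second after the job is handed in: The turntable is within 0.045 rad of lined up; the pin stands through both holes, upright within 0.09 rad, its axis within 6 mm of the base hole's centre, the underside of its collar 46 to 53 mm above the bench (on the tongue's top face, at 50 mm), at rest and released (all of step 1 and z of pin in the frame of base between 0.046 and 0.053 m and horizontal distance between pin and base_hole below 0.006 m and angle between pin's own z axis and vertical below 0.09 rad and linear speed of pin below 0.02 m/s); the robot touches nothing.
It fails at once if the awl is shifted by more than 40 mm (distance of awl from where it was at the start of the episode above 0.04 m).
It fails at once if another thing on the bench (tape roll, screwdriver, drill, pliers) is shifted by more than 40 mm (distance of any of tape, screwdriver, drill, pliers from where it was at the start of the episode above 0.04 m).
It also fails if it takes over 54 s, if anything falls off the work surface, if the arm or the gripper's body presses on something with over 40 N, if the wrist force passes 120 N, or if a joint passes its speed limit or range.

## Working session

There is one attempt and no reset: what is moved stays moved. The work goes in short steps, Python scripts to look and compute and a shell command to move; the robot and the scene stay as the last step left them, time stands still between calls to the robot, and variables do not carry over. Pictures are saved under pics/ and viewed, at most 10 in all, crops included, and the job is handed in when it is done.

```bash
mkdir -p pics; python3 - <<'E'
from rig import env,camera,calibration
import cv2
for n in("scene","top"):
    im=camera(n); cv2.imwrite(f"pics/{n}0.png",im); c=calibration(n); print(n,c)
s=env.state(); print(s)
E
```

```text
scene {'intrinsics': array([[384.59854672,   0.        , 250.83417166],
       [  0.        , 384.59854672, 189.72581914],
       [  0.        ,   0.        ,   1.        ]]), 'origin': array([1.28544872, 0.1371166 , 0.61502681]), 'attitude': array([-0.31248512,  0.59587406,  0.65222417, -0.3491286 ])}
top {'intrinsics': array([[386.19142527,   0.        , 252.81571106],
       [  0.        , 386.19142527, 194.98105256],
       [  0.        ,   0.        ,   1.        ]]), 'origin': array([0.3392399 , 0.04425508, 1.09808259]), 'attitude': array([ 0.0469156 , -0.70075923,  0.70937988, -0.05929272])}
{'time': 0.1, 'joints': array([-1.34402845,  0.46831689, -0.01155874,  1.60350799,  0.00599756,
        1.07140659, -0.05632461]), 'qvel': array([ 0.0019643 , -0.00329589, -0.00150604, -0.00114075, -0.00074105,
       -0.00038907, -0.00092721]), 'tau': array([ 5.78052386e-04, -5.21642733e+01, -1.28205636e-02, -2.44362742e+01,
       -5.68287587e-02,  1.40915849e-02,  3.99475789e-05]), 'tcp_pos': array([0.17318249, 0.62596682, 0.2137273 ]), 'ee_rot': array([-4.15066437e-05,  1.34539525e-01,  9.90907903e-01, -8.01445686e-04]), 'ft_force': array([-0.38768793, -0.06921555, -0.1294629 ]), 'wrist_torque': array([ 0.04169201,  0.02425931, -0.01131205]), 'finger_force': 0.0, 'grip_width': 0.9973188584515348}
```

View pics/top0.png

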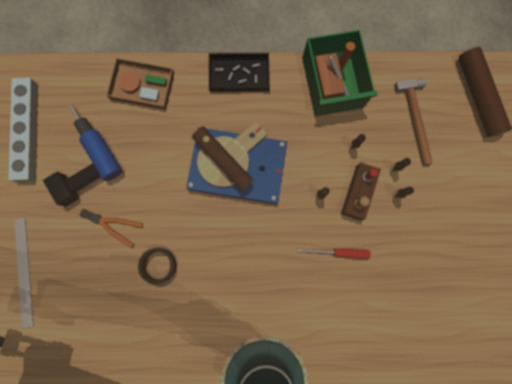

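View pics/scene0.png

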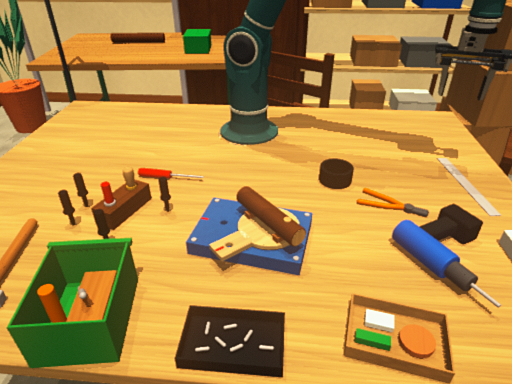

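The top view shows the blue base around (238,166), its hole near (262,168) and the tongue end near (258,130). The log runs from (200,135) to (245,185), with the red pin at (373,173) and the awl at (364,202). Next I'll measure these positions.

```bash
cat > h.py <<'E'
import numpy as np,cv2
from rig import env,camera,calibration
from scipy.spatial.transform import Rotation as R
def rot(q): return R.from_quat([q[1],q[2],q[3],q[0]])
def ray(n,u,v,z):
    c=calibration(n);d=rot(c['attitude']).apply(np.linalg.inv(c['intrinsics'])@[u,v,1]);o=c['origin']
    return o+d*(z-o[2])/d[2]
def proj(n,p):
    c=calibration(n);q=c['intrinsics']@rot(c['attitude']).inv().apply(np.array(p)-c['origin']);return q[:2]/q[2]
def shift(p,yaw=None):
    "mm shift in tool axes from the measured pose to world point p"
    s=env.state();r=rot(s['ee_rot']);return r.inv().apply(np.array(p)-s['tcp_pos'])*1000
E
python3 - <<'E'
from h import *
im=cv2.imread('pics/top0.png')
hsv=cv2.cvtColor(im,cv2.COLOR_BGR2HSV)
H,S,V=cv2.split(hsv)
blue=((H>100)&(H<130)&(S>100)&(V>60)).astype(np.uint8); m=np.zeros_like(blue); m[115:215,180:295]=blue[115:215,180:295]
pts=cv2.findNonZero(m); r=cv2.minAreaRect(pts); print(r); 
for b in cv2.boxPoints(r): print(b,ray('top',*b,.036))
red=(((H<8)|(H>172))&(S>150)&(V>80)).astype(np.uint8)
n,l,st,ce=cv2.connectedComponentsWithStats(red)
for i in range(1,n):
    if st[i,4]>3: print(st[i],ce[i])
c=cv2.resize(im[110:225,175:300],None,fx=5,fy=5,interpolation=cv2.INTER_CUBIC)
d=cv2.resize(im[155:225,335:420],None,fx=3,fy=5*.6,interpolation=cv2.INTER_CUBIC)
c[:10]=c[:10]; out=np.zeros((600,800,3),np.uint8); out[:575,:625]=c; out[:210,630:800]=cv2.resize(im[150:220,345:402],(170,210),interpolation=cv2.INTER_CUBIC)
cv2.imwrite('pics/c1.png',out)
E
```

```text
((237.0, 165.0), (89.76184844970703, 60.49882507324219), 9.462322235107422)
[187.75674 187.45946] [0.52318147 0.20526458 0.036     ]
[197.7027  127.78379] [0.69546047 0.17901333 0.036     ]
[286.24326 142.54054] [ 0.64985362 -0.07260945  0.036     ]
[276.2973  202.21622] [ 0.47899737 -0.04041723  0.036     ]
[369 168  10   9  63] [373.41269841 172.3015873 ]
[335 249  35  10 279] [352.22580645 253.17562724]
```

View pics/c1.png

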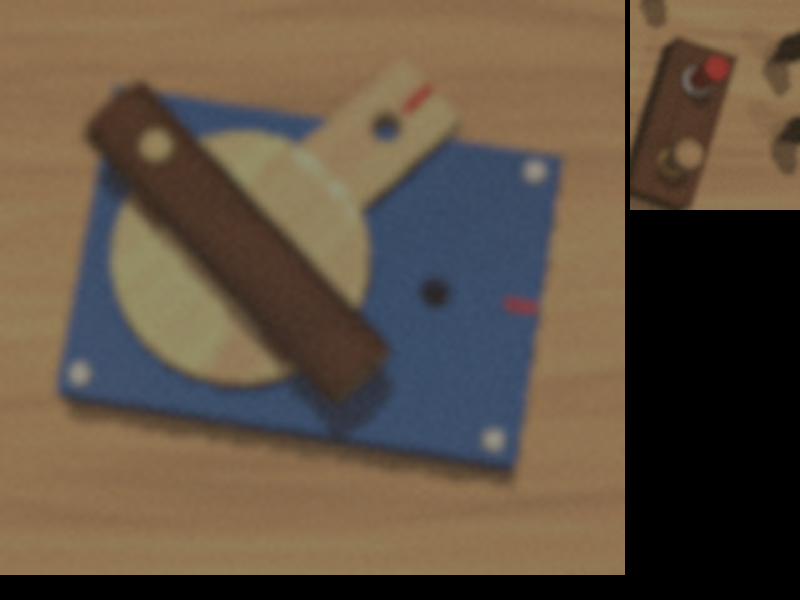

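The crop shows the base hole at full-image pixel (261.6,168.0), the base mark at (278.8,170.6), the tongue hole at (251.8,134.8) and the disc centre near (222.8,161.2).

```bash
cat >> h.py <<'E'
def darkc(g,u,v,r=5):
    a=g[int(v)-r:int(v)+r+1,int(u)-r:int(u)+r+1].astype(float); w=np.clip(np.median(a)-10-a,0,None)
    yy,xx=np.mgrid[-r:r+1,-r:r+1]; return int(u)+(w*xx).sum()/w.sum(), int(v)+(w*yy).sum()/w.sum()
E
python3 - <<'E'
from h import *
im=cv2.imread('pics/top0.png'); g=cv2.cvtColor(im,cv2.COLOR_BGR2GRAY)
bh=ray('top',*darkc(g,262,168),.036); th=ray('top',*darkc(g,252,135,3),.050); bm=ray('top',278.8,170.6,.036); dc=ray('top',222.8,161.2,.05)
print('bh',bh,'th',th,'bm',bm,'dc',dc)
c=np.array([ray('top',*b,.036) for b in [(187.76,187.46),(197.7,127.78),(286.24,142.54),(276.3,202.2)]])
yax=(c[0]+c[1]-c[2]-c[3]); yax/=np.linalg.norm(yax); cen=c.mean(0); piv=cen+yax*.04
print('y axis',np.degrees(np.arctan2(yax[1],yax[0])),'piv',piv,'hole pred',piv-.11*yax)
d=bh-bm; print('axis from mark',np.degrees(np.arctan2(d[1],d[0])))
for P in(piv,bh+.11*yax):
    v=th-P; w=bh-P; print('swivel',np.degrees(np.arctan2(v[1],v[0])-np.arctan2(w[1],w[0])),np.linalg.norm(v[:2]),np.linalg.norm(w[:2]))
print('pin handle top centre',ray('top',373.4,172.3,.11), 'holder pin/awl', ray('top',364,202,.112))
# scene view of red handle
s=cv2.imread('pics/scene0.png');H,S,V=cv2.split(cv2.cvtColor(s,cv2.COLOR_BGR2HSV))
red=(((H<8)|(H>172))&(S>150)&(V>80)).astype(np.uint8)
n,l,st,ce=cv2.connectedComponentsWithStats(red)
for i in range(1,n):
    if 90<ce[i][0]<130 and st[i,4]>10: print(st[i],ce[i],ray('scene',*ce[i],.083))
t=env.state();print(R.from_matrix(rot(t['ee_rot']).as_matrix()).as_matrix().round(3))
E
```

```text
bh [ 0.57612733 -0.00093677  0.036     ] th [0.66937054 0.02585891 0.05      ] bm [ 0.56856762 -0.04948876  0.036     ] dc [0.59375182 0.10690693 0.05      ]
y axis 79.76934094558655 piv [0.59399185 0.10717669 0.036     ] hole pred [ 0.5744546  -0.00107439  0.036     ]
axis from mark 81.14991302434093
swivel 52.2121187417157 0.11088069741075748 0.10957947353873526
swivel 52.37143429618156 0.10985240962115438 0.10999999999999999
pin handle top centre [ 0.54557413 -0.29150059  0.11      ] holder pin/awl [ 0.46699715 -0.26161228  0.112     ]
[101 182  13  22 168] [106.94642857 192.26190476] [ 0.54428058 -0.29282193  0.083     ]
[[-0.964  0.267 -0.   ]
 [ 0.267  0.964 -0.002]
 [-0.    -0.002 -1.   ]]
```

```bash
cat > to.py <<'E'
import sys; from h import *
# to.py x y z yaw(deg of tool y): shift mm and rotvec deg in tool axes, tool pointing down
x,y,z,a=map(float,sys.argv[1:5]); s=env.state(); r=rot(s['ee_rot']); a=np.radians(a)
Y=np.array([np.cos(a),np.sin(a),0]); best=None
for k in(1,-1):
    M=np.column_stack([np.cross(k*Y,[0,0,-1]),k*Y,[0,0,-1]]); rv=(r.inv()*R.from_matrix(M)).as_rotvec(degrees=True)
    if best is None or np.linalg.norm(rv)<np.linalg.norm(best): best=rv
print('shift',shift([x,y,z]).round(1),'rot',best.round(1),'t',s['time'],'F',s['ft_force'].round(1),'j7',s['joints'][6].round(2),'w',round(s['grip_width'],3),'ff',round(s['finger_force'],1))
E
python3 to.py .594 .107 .18 132.3
```

```text
shift [-544.  -387.9   34.4] rot [ -0.1  -0.  -57.8] t 0.1 F [-0.4 -0.1 -0.1] j7 -0.06 w 0.997 ff 0.0
```

```bash
python3 -m crank '[-40,-29,0,0,0,-8,-80,-58,0,0,0,-16,-120,-87,0,0,0,-24,-160,-116,0,0,0,-32,-200,-145,0,0,0,-40]' 1 30; python3 to.py .594 .107 .18 132.3
```

```text
time: 0.6
tcp_pos: [0.3278, 0.4321, 0.2143]
ee_rot: [-0.0, -0.214, 0.977, -0.0]
ft_force: [1.1, 0.6, 0.5]
grip_width: 0.999
finger_force: 0.0
shift [-105.8 -406.6   34.5] rot [ -0.   -0.  -17.6] t 0.6 F [1.1 0.6 0.5] j7 0.99 w 0.999 ff 0.0
```

```bash
python3 -m crank '[-12,-45,0,0,0,-6,-24,-90,0,0,0,-12,-36,-135,0,0,0,-17.6,-48,-180,0,0,0,-17.6,-60,-225,0,0,0,-17.6]'; python3 to.py .594 .107 .18 132.3
```

```text
time: 1.1
tcp_pos: [0.4753, 0.2521, 0.2145]
ee_rot: [-0.0, -0.358, 0.934, 0.0]
ft_force: [1.1, 0.8, -0.8]
grip_width: 0.999
finger_force: 0.0
shift [   8.9 -187.3   34.5] rot [ 0.  -0.  -0.3] t 1.1 F [ 1.1  0.8 -0.8] j7 1.75 w 0.999 ff 0.0
```

```bash
python3 -m crank '[2,-45,0,0,0,0,4,-90,0,0,0,0,6,-135,10,0,0,0,9,-170,20,0,0,0,9,-187,34.5,0,0,-0.3]' && python3 -m crank '[0,0,0,0,0,0]'; python3 to.py .594 .107 .064 132.3
```

```text
time: 1.6
tcp_pos: [0.5949, 0.1047, 0.1799]
ee_rot: [0.0, -0.359, 0.934, -0.001]
ft_force: [-0.3, 0.6, 0.3]
grip_width: 0.998
finger_force: 0.0
time: 1.7
tcp_pos: [0.5927, 0.1055, 0.1777]
ee_rot: [-0.002, -0.358, 0.934, -0.0]
ft_force: [0.0, 0.2, -0.8]
grip_width: 0.999
finger_force: 0.0
shift [ -2.5   0.2 113.7] rot [ 0.  -0.2 -0.3] t 1.7 F [ 0.   0.2 -0.8] j7 2.1 w 0.999 ff 0.0
```

```bash
python3 - <<'E'
from h import *
im=camera('scene'); cv2.imwrite('pics/s2.png',cv2.resize(im[150:300,160:360],None,fx=3,fy=3))
E
```

```text
(no output)
```

View pics/s2.png

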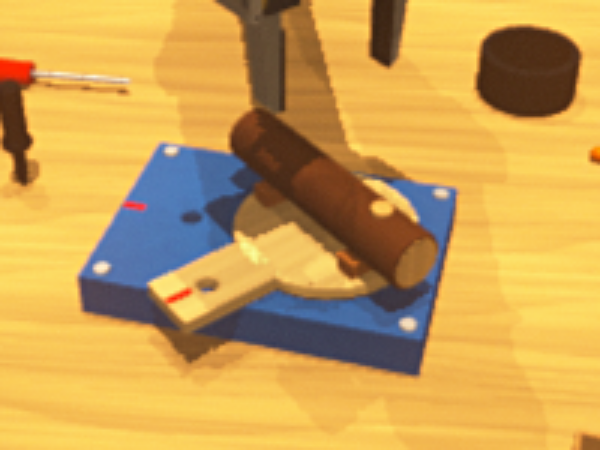

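The fingertips, at about (265,105) and (385,60) in the crop, sit on either side of the log and above it, so I'll descend and grip.

```bash
python3 -m crank '[0,0,40,0,0,0,0,0,75,0,0,0,0,0,100,0,0,0,0,0,113,0,0,0,0,0,113,0,0,0]' && python3 -m crank '[0,0,0,0,0,0,0,0,0,0,0,0,0,0,0,0,0,0,0,0,0,0,0,0,0,0,0,0,0,0]' -1 25;  python3 to.py .594 .107 .064 80
```

```text
time: 2.25
tcp_pos: [0.5914, 0.1104, 0.0661]
ee_rot: [-0.001, -0.362, 0.932, 0.001]
ft_force: [-0.4, 0.7, 0.5]
grip_width: 1.0
finger_force: 0.0
time: 2.75
tcp_pos: [0.5932, 0.109, 0.0677]
ee_rot: [0.0, -0.361, 0.933, -0.0]
ft_force: [0.3, -0.3, 1.0]
grip_width: 0.591
finger_force: 0.0
shift [ 0.7 -2.   3.7] rot [-0.   0.1 52.3] t 2.75 F [ 0.3 -0.3  1. ] j7 2.11 w 0.591 ff 0.0
```

```bash
python3 -m crank '[0,0,0,0,0,0,0,0,0,0,0,0,0,0,0,0,0,0,0,0,0,0,0,0]';  python3 -m crank '[0,0,0,0,0,4,0,0,0,0,0,9,0,0,0,0,0,14,0,0,0,0,0,19,0,0,0,0,0,24]';python3 to.py .594 .107 .064 80
```

```text
time: 3.15
tcp_pos: [0.5956, 0.1063, 0.0675]
ee_rot: [0.002, -0.36, 0.933, -0.002]
ft_force: [5.6, -4.7, -1.8]
grip_width: 0.497
finger_force: 25.0
time: 3.65
tcp_pos: [0.5956, 0.1063, 0.0676]
ee_rot: [0.002, -0.157, 0.988, -0.002]
ft_force: [5.0, -4.4, -4.2]
grip_width: 0.493
finger_force: 25.0
shift [1.3 1.1 3.6] rot [-0.2  0.3 28. ] t 3.65 F [ 5.  -4.4 -4.2] j7 1.76 w 0.493 ff 25.0
```

```bash
python3 -m crank '[0,0,0,0,0,6,0,0,0,0,0,12,0,0,0,0,0,18,0,0,0,0,0,24,0,0,0,0,0,28]';python3 -m crank '[0,0,0,0,0,0,0,0,0,0,0,0]';python3 to.py .594 .107 .064 80
python3 - <<'E'
from h import *
im=camera('top'); cv2.imwrite('pics/t3.png',im)
s=camera('scene'); cv2.imwrite('pics/s3.png',s)
o=np.zeros((600,800,3),np.uint8)
o[:300,:]=cv2.resize(im[130:205,180:380],(800,300),interpolation=cv2.INTER_CUBIC)
o[300:,:]=cv2.resize(s[180:285,170:310],(800,300),interpolation=cv2.INTER_CUBIC)
cv2.imwrite('pics/c3.png',o)
E
```

```text
time: 4.15
tcp_pos: [0.5956, 0.1063, 0.0676]
ee_rot: [0.003, 0.087, 0.996, -0.001]
ft_force: [6.5, -4.8, -3.5]
grip_width: 0.499
finger_force: 25.0
time: 4.35
tcp_pos: [0.5956, 0.1063, 0.0676]
ee_rot: [0.003, 0.086, 0.996, -0.001]
ft_force: [6.2, -3.5, -3.0]
grip_width: 0.494
finger_force: 25.0
shift [1.7 0.4 3.5] rot [-0.1  0.3  0.2] t 4.35 F [ 6.2 -3.5 -3. ] j7 1.36 w 0.494 ff 25.0
```

View pics/c3.png

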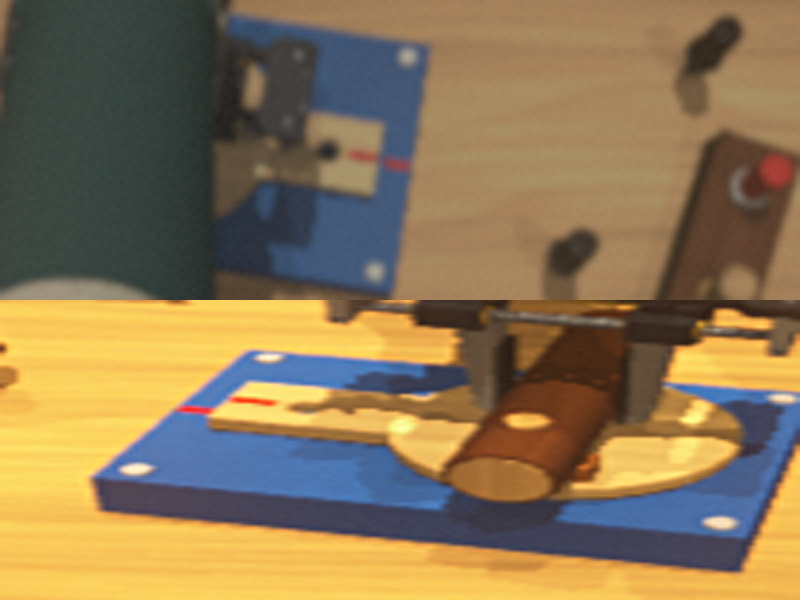

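The marks nearly form one line: tongue mark at (270.1,168.6), base mark at (279.1,170.6) and tongue hole at (261.4,167.1) in the top image. I'll work out the remaining angle.

```bash
cat > ang.py <<'E'
from h import *
import sys
im=cv2.imread(sys.argv[1]); g=cv2.cvtColor(im,cv2.COLOR_BGR2GRAY)
P=np.array([.594,.107]); W=im.astype(int); w=np.clip(W[...,2]-1.35*np.maximum(W[...,1],W[...,0])-15,0,None)
def cen(x0,x1,y0=160,y1=178):
    a=w[y0:y1,x0:x1]; yy,xx=np.mgrid[y0:y1,x0:x1]; return (a*xx).sum()/a.sum(),(a*yy).sum()/a.sum()
A=lambda p:np.degrees(np.arctan2(p[1]-P[1],p[0]-P[0]))
tm=cen(265,275);bm=cen(276,284);h=darkc(g,261,167,3)
print(tm,bm,h); T,B,Hh=ray('top',*tm,.05),ray('top',*bm,.036),ray('top',*h,.05)
print(T,B,Hh,'angles',A(T),A(B),A(Hh),'base hole',A([.57613,-.00094]))
E
python3 ang.py pics/t3.png
```

```text
(np.float64(270.25675087108016), np.float64(168.55117595818817)) (np.float64(278.82640586797066), np.float64(170.78924205378974)) (np.float64(261.19745222929936), np.float64(167.44585987261146))
[ 0.5715869  -0.02464311  0.05      ] [ 0.56802359 -0.04955029  0.036     ] [5.74969305e-01 4.66340651e-04 5.00000000e-02] angles -99.66232969620836 -99.4212582543628 -100.12822980394043 base hole -99.40033524290939
```

The remaining error is about 0.4°, which is well inside tolerance. I'll release and lift.

```bash
python3 -m crank '[0,0,0,0,0,-0.3,0,0,0,0,0,-0.3,0,0,0,0,0,-0.3]' && python3 -m crank '[0,0,0,0,0,0,0,0,0,0,0,0,0,0,0,0,0,0,0,0,0,0,0,0,0,0,0,0,0,0]' 1 && python3 -m crank '[0,0,-30,0,0,0,0,0,-70,0,0,0,0,0,-110,0,0,0,0,0,-135,0,0,0]';python3 to.py .545 -.292 .20 69
```

```text
time: 4.75
tcp_pos: [0.5956, 0.1064, 0.0676]
ee_rot: [0.003, 0.083, 0.997, -0.001]
ft_force: [5.7, -5.1, -3.7]
grip_width: 0.494
finger_force: 25.0
time: 5.25
tcp_pos: [0.5927, 0.1093, 0.0671]
ee_rot: [-0.0, 0.082, 0.997, 0.0]
ft_force: [0.2, -0.3, 1.0]
grip_width: 0.902
finger_force: 0.0
time: 5.65
tcp_pos: [0.5939, 0.1092, 0.2052]
ee_rot: [0.002, 0.082, 0.997, 0.001]
ft_force: [0.7, 0.9, -0.8]
grip_width: 1.0
finger_force: 0.0
shift [ -17.3 -403.8    4.6] rot [ 0.1  0.2 11.6] t 5.65 F [ 0.7  0.9 -0.8] j7 1.31 w 1.0 ff 0.0
```

```bash
python3 -m crank '[-2,-45,0,0,0,3,-4,-90,0,0,0,6,-6,-135,0,0,0,9,-9,-180,0,0,0,11.6,-11,-225,0,0,0,11.6]' 0.1; python3 to.py .545 -.292 .20 69
```

```text
time: 6.15
tcp_pos: [0.5666, -0.1162, 0.2023]
ee_rot: [0.0, 0.182, 0.983, 0.0]
ft_force: [0.5, 0.3, -0.4]
grip_width: 0.587
finger_force: 0.0
shift [ -42.9 -171.9    2.3] rot [ 0.  0. -0.] t 6.15 F [ 0.5  0.3 -0.4] j7 1.53 w 0.587 ff 0.0
```

```bash
python3 -m crank '[-11,-44,0,0,0,0,-22,-88,0,0,0,0,-33,-130,0,0,0,0,-40,-160,0,0,0,0,-43,-172,0,0,0,0]'; python3 -m crank '[0,0,0,0,0,0,0,0,0,0,0,0]'; python3 to.py .545 -.292 .069 69;python3 - <<'E'
from h import *
im=camera('top'); cv2.imwrite('pics/t4.png',im)
s=camera('scene'); cv2.imwrite('pics/s4.png',s)
o=np.zeros((600,800,3),np.uint8)
o[:300,:]=cv2.resize(im[130:205,200:400],(800,300),interpolation=cv2.INTER_CUBIC)
o[300:,:]=cv2.resize(s[140:245,60:200],(800,300),interpolation=cv2.INTER_CUBIC)
cv2.imwrite('pics/c4.png',o)
E
python3 ang.py pics/t4.png
```

```text
time: 6.65
tcp_pos: [0.544, -0.2946, 0.2023]
ee_rot: [0.0, 0.185, 0.983, -0.001]
ft_force: [-0.6, -0.9, 0.3]
grip_width: 0.555
finger_force: 0.0
time: 6.85
tcp_pos: [0.5461, -0.2887, 0.2018]
ee_rot: [-0.0, 0.181, 0.983, 0.001]
ft_force: [0.4, 1.0, -0.9]
grip_width: 0.549
finger_force: 0.0
shift [ -0.2  -3.7 132.8] rot [ 0.1 -0.   0.1] t 6.85 F [ 0.4  1.  -0.9] j7 1.85 w 0.549 ff 0.0
(np.float64(270.4927591463415), np.float64(168.3801448170732)) (np.float64(278.80266159695816), np.float64(170.78174904942964)) (np.float64(261.6866537717602), np.float64(167.14119922630562))
[ 0.57206571 -0.02530876  0.05      ] [ 0.56804576 -0.04948395  0.036     ] [ 0.57582092 -0.00090712  0.05      ] angles -99.41294544624296 -99.41728017288386 -99.56280641835338 base hole -99.40033524290939
```

View pics/c4.png

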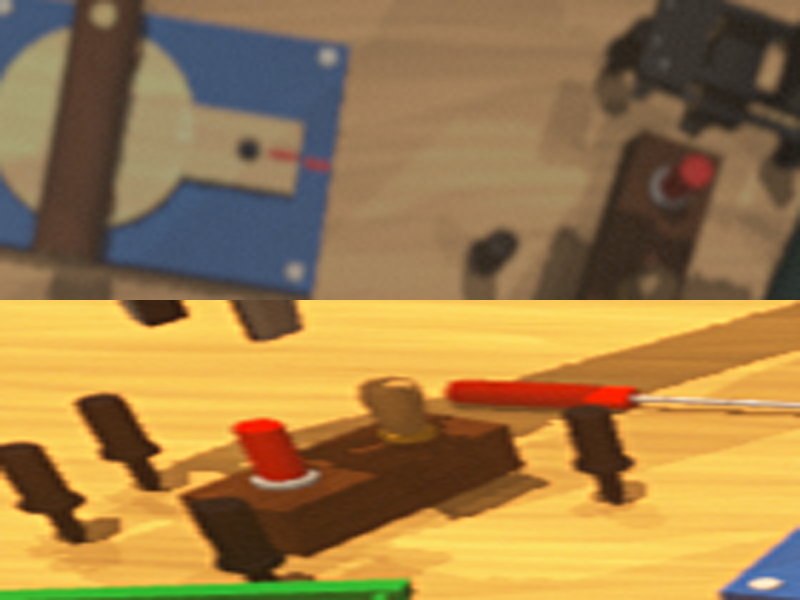

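The turntable is lined up. The open fingers, at about (150,310) and (265,320) in the lower half of the crop, are above the red pin. I'll descend and grip.

```bash
python3 -m crank '[0,-2,45,0,0,0,0,-2,85,0,0,0,0,-2,112,0,0,0,0,-2,128,0,0,0,0,-2,132,0,0,0]' && python3 -m crank '[0,0,0,0,0,0,0,0,0,0,0,0,0,0,0,0,0,0,0,0,0,0,0,0,0,0,0,0,0,0]' -1 20;  python3 -m crank '[0,0,0,0,0,0,0,0,0,0,0,0]'; python3 to.py .545 -.292 .069 69
```

```text
time: 7.45
tcp_pos: [0.5445, -0.2908, 0.0685]
ee_rot: [-0.001, 0.181, 0.983, 0.001]
ft_force: [-0.5, -0.3, 0.9]
grip_width: 0.546
finger_force: 0.0
time: 7.95
tcp_pos: [0.5455, -0.293, 0.0713]
ee_rot: [0.001, 0.182, 0.983, -0.0]
ft_force: [-0.7, 0.6, 5.0]
grip_width: 0.231
finger_force: 20.0
time: 8.15
tcp_pos: [0.5455, -0.293, 0.0712]
ee_rot: [0.001, 0.182, 0.983, -0.0]
ft_force: [-1.5, 1.4, 6.4]
grip_width: 0.233
finger_force: 20.0
shift [0.8 0.8 2.2] rot [ 0.   0.1 -0. ] t 8.15 F [-1.5  1.4  6.4] j7 1.93 w 0.233 ff 20.0
```

```bash
python3 -m crank '[0,0,-20,0,0,0,0,0,-45,0,0,0,0,0,-75,0,0,0,0,0,-105,0,0,0,0,0,-105,0,0,0]' - 30;  python3 to.py .576 -.001 .18 80
```

```text
time: 8.65
tcp_pos: [0.5468, -0.2941, 0.1792]
ee_rot: [0.004, 0.182, 0.983, -0.001]
ft_force: [-1.1, 0.2, -0.6]
grip_width: 0.232
finger_force: 30.0
shift [ 77.9 284.1  -1.4] rot [ -0.    0.4 -11. ] t 8.65 F [-1.1  0.2 -0.6] j7 1.87 w 0.232 ff 30.0
```

```bash
python3 -m crank '[11,41,0,0,0,0,22,82,0,0,0,0,33,123,0,0,0,0,44,164,0,0,0,0,55,205,0,0,0,0]' >/dev/null; python3 -m crank '[10,35,0,0,0,0,18,62,0,0,0,0,22,76,0,0,0,0,22,78,0,0,0,0,22,78,0,0,0,0]' ;  python3 to.py .576 -.001 .115 69;python3 - <<'E'
from h import *
im=camera('top'); cv2.imwrite('pics/t5.png',im)
s=camera('scene'); cv2.imwrite('pics/s5.png',s)
o=np.zeros((600,800,3),np.uint8)
o[:300,:]=cv2.resize(im[130:205,200:400],(800,300),interpolation=cv2.INTER_CUBIC)
o[300:,:]=cv2.resize(s[150:255,160:300],(800,300),interpolation=cv2.INTER_CUBIC)
cv2.imwrite('pics/c5.png',o)
for z in(.05,.12,.16): print(z,proj('scene',[.576,-.001,z]),proj('top',[.576,-.001,z]))
E
```

```text
time: 9.65
tcp_pos: [0.5741, -0.0021, 0.1747]
ee_rot: [-0.0, 0.183, 0.983, -0.001]
ft_force: [-0.1, -1.5, -1.1]
grip_width: 0.235
finger_force: 30.0
shift [-1.4  1.8 59.7] rot [-0.1 -0.  -0.1] t 9.65 F [-0.1 -1.5 -1.1] j7 1.33 w 0.235 ff 30.0
0.05 [223.18462435 217.00005214] [261.71898996 167.07781692]
0.12 [221.68124476 192.71213677] [262.77881455 161.11416142]
0.16 [220.75988876 177.82712909] [263.45277061 157.32179638]
```

View pics/c5.png

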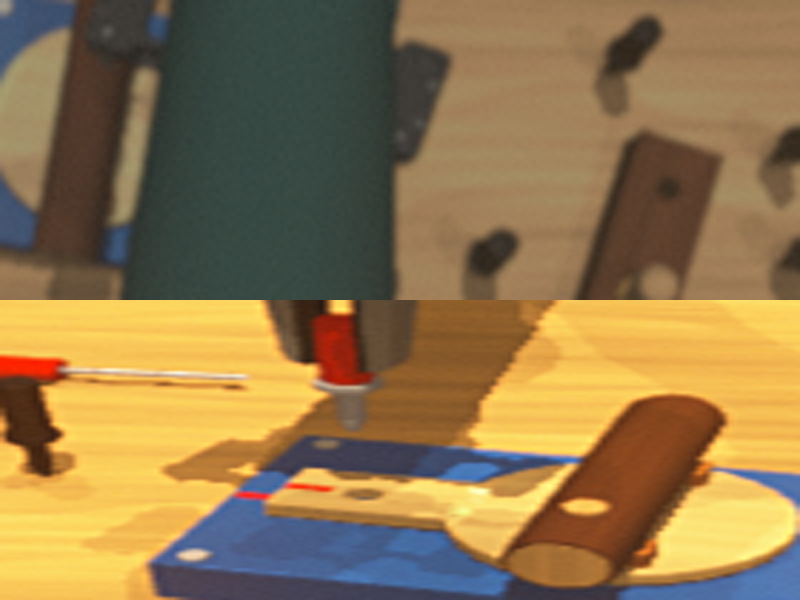

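The pin hangs upright over the tongue. In the scene image the collar is at about (220.9,179), the tip at (221.3,195) and the tongue hole at (223.9,217.6). I'll measure the sideways offset more precisely.

```bash
python3 - <<'E'
from h import *
s=cv2.imread('pics/s5.png'); 
print('shank rows'); 
for v in(187,189,191,193): print(v,s[v,212:232].astype(int).sum(1))
for v in(214,216,217,218,219,221): print(v,s[v,214:236].astype(int).sum(1))
H,S,V=cv2.split(cv2.cvtColor(s,cv2.COLOR_BGR2HSV))
gr=((S<90)&(V>60)).astype(np.uint8); gr[:172]=0;gr[198:]=0;gr[:,:205]=0;gr[:,240:]=0
for v in range(176,198):
    x=np.flatnonzero(gr[v]); print(v,x.min() if len(x) else None,x.max() if len(x) else None,len(x))
E
```

```text
shank rows
187 [557 559 439 276 272 286 277 278 291 298 289 271 271 282 276 275 269 281
 280 278]
189 [538 464 321 260 271 267 260 272 289 300 291 271 268 275 272 274 274 280
 272 273]
191 [423 279 261 266 273 270 267 270 288 294 288 271 267 256 266 268 265 264
 259 267]
193 [294 277 286 289 287 291 280 280 314 332 298 274 283 289 287 288 288 284
 289 285]
214 [478 494 529 543 549 556 558 563 553 557 555 557 556 555 559 526 519 557
 596 603 602 599]
216 [398 347 310 341 466 513 472 407 388 357 350 394 459 503 530 570 595 604
 602 601 599 598]
217 [481 470 459 485 515 502 400 323 324 322 311 320 343 462 514 539 549 544
 547 571 586 594]
218 [490 491 488 495 501 467 381 323 317 324 324 315 351 487 521 524 521 520
 521 529 539 565]
219 [505 500 495 496 496 488 455 424 363 319 325 366 465 511 523 521 519 516
 515 517 520 531]
221 [498 498 499 496 500 504 504 505 508 521 517 517 512 502 489 491 494 495
 492 488 489 505]
176 None None 0
177 None None 0
178 None None 0
179 215 216 2
180 216 225 10
181 217 224 8
182 218 222 5
183 220 222 3
184 220 222 3
185 220 222 3
186 220 222 3
187 220 222 2
188 220 222 3
189 220 222 3
190 220 222 3
191 220 222 3
192 220 222 3
193 221 222 2
194 221 222 2
195 None None 0
196 None None 0
197 214 214 1
```

```bash
python3 -m crank '[0,1,25,0,0,0,0,1,45,0,0,0,0,1,55,0,0,0,0,1,57,0,0,0,0,1,57,0,0,0]' >/dev/null; for i in 1 2 3 4; do python3 -m crank '[0,0,0,0,0,0]' >/dev/null; python3 to.py .576 -.001 .115 69; done; python3 - <<'E'
from h import *
s=camera('scene'); cv2.imwrite('pics/s6.png',s)
cv2.imwrite('pics/c6.png',cv2.resize(s[170:245,180:280],(800,600),interpolation=cv2.INTER_CUBIC))
for z in(.05,.055,.095): print(z,proj('scene',[.576,-.001,z]))
E
```

```text
shift [-0.8 -0.4  4. ] rot [ 0.   0.1 -0. ] t 10.35 F [-0.7  0.1 -0.8] j7 1.37 w 0.237 ff 30.0
shift [-1.  -0.7  4. ] rot [ 0.   0.1 -0. ] t 10.45 F [ 0.1 -0.3 -1. ] j7 1.37 w 0.235 ff 30.0
shift [-1.2 -0.8  3.8] rot [0.  0.1 0. ] t 10.55 F [ 0.1  0.6 -0.6] j7 1.37 w 0.236 ff 30.0
shift [-1.4 -0.7  3.5] rot [0. 0. 0.] t 10.65 F [0.2 0.3 0.4] j7 1.37 w 0.23 ff 30.0
0.05 [223.18462435 217.00005214]
0.055 [223.08154271 215.33471214]
0.095 [222.23343623 201.6330904 ]
```

View pics/c6.png

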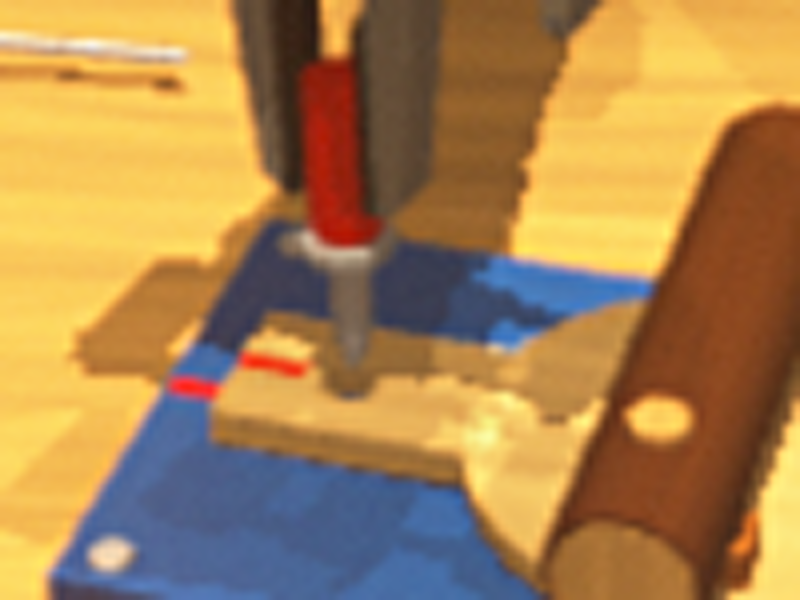

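The tip at (354,362) in the crop is just over the hole at (347,382), off by about 1–2 mm, which agrees with the TCP readings. I'll correct by (-1.2,-0.7) mm and descend gently.

```bash
python3 -m crank '[-1.2,-0.7,0,0,0,0,-1.2,-0.7,4,0,0,0,-1.2,-0.7,8,0,0,0,-1.2,-0.7,12,0,0,0,-1.2,-0.7,14,0,0,0]'; python3 -m crank '[0,0,0,0,0,0]'; python3 to.py .576 -.001 .0705 69
```

```text
time: 11.2
tcp_pos: [0.5751, -0.001, 0.1033]
ee_rot: [-0.001, 0.182, 0.983, -0.0]
ft_force: [0.5, 1.0, -1.4]
grip_width: 0.234
finger_force: 30.0
time: 11.3
tcp_pos: [0.5752, -0.001, 0.1035]
ee_rot: [-0.0, 0.182, 0.983, -0.0]
ft_force: [0.1, -0.6, 0.1]
grip_width: 0.231
finger_force: 30.0
shift [-0.8  0.3 33. ] rot [-0. -0. -0.] t 11.3 F [ 0.1 -0.6  0.1] j7 1.38 w 0.231 ff 30.0
```

```bash
python3 -m crank '[-0.5,0,4,0,0,0,-0.5,0,7,0,0,0,-0.5,0,10,0,0,0,-0.5,0,13,0,0,0,-0.5,0,13,0,0,0]';  python3 to.py .576 -.001 .0705 69;python3 - <<'E'
from h import *
s=camera('scene'); cv2.imwrite('pics/c7.png',cv2.resize(s[170:245,180:280],(800,600),interpolation=cv2.INTER_CUBIC))
E
```

```text
time: 11.8
tcp_pos: [0.5757, -0.0012, 0.0906]
ee_rot: [-0.0, 0.182, 0.983, -0.0]
ft_force: [-0.4, 0.9, -0.3]
grip_width: 0.233
finger_force: 30.0
shift [-0.3  0.3 20.1] rot [-0. -0. -0.] t 11.8 F [-0.4  0.9 -0.3] j7 1.39 w 0.233 ff 30.0
```

View pics/c7.png

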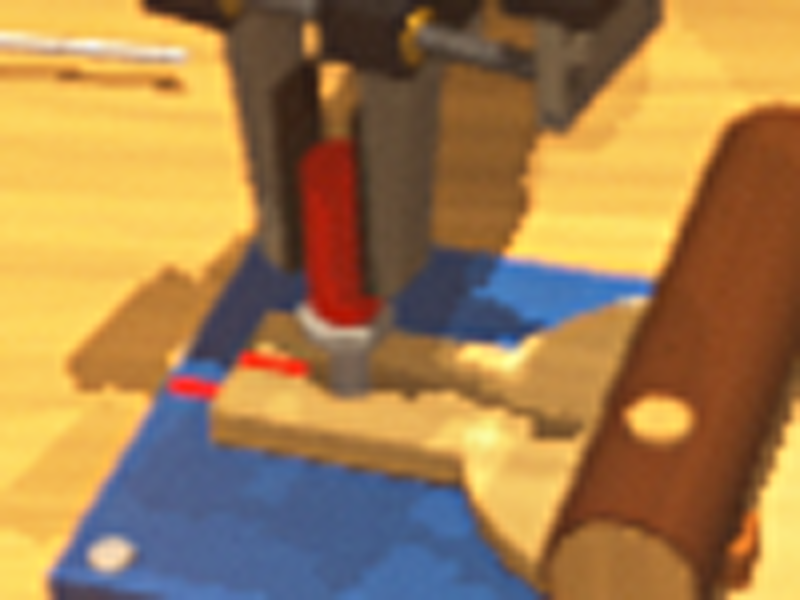

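The shank has entered the tongue hole at (348,390) and there is no contact force. I'll push on down.

```bash
python3 -m crank '[0,0,4,0,0,0,0,0,8,0,0,0,0,0,12,0,0,0,0,0,15,0,0,0,0,0,17,0,0,0]';  python3 -m crank '[0,0,1,0,0,0,0,0,2,0,0,0,0,0,3,0,0,0]';python3 to.py .576 -.001 .0705 69
```

```text
time: 12.35
tcp_pos: [0.5758, -0.0012, 0.0736]
ee_rot: [-0.0, 0.182, 0.983, -0.0]
ft_force: [-0.3, -0.5, -0.8]
grip_width: 0.238
finger_force: 30.0
time: 12.65
tcp_pos: [0.5762, -0.0012, 0.0712]
ee_rot: [0.0, 0.182, 0.983, 0.0]
ft_force: [-1.7, -0.5, 8.6]
grip_width: 0.231
finger_force: 30.0
shift [0.2 0.1 0.7] rot [ 0.  0. -0.] t 12.65 F [-1.7 -0.5  8.6] j7 1.4 w 0.231 ff 30.0
```

The collar seated at the expected height with 8.6 N of upward force. I'll release and retreat.

```bash
python3 -m crank '[0,0,0,0,0,0,0,0,0,0,0,0,0,0,0,0,0,0,0,0,0,0,0,0,0,0,0,0,0,0]' 0.2; python3 -m crank '[0,0,-25,0,0,0,0,0,-60,0,0,0,0,0,-100,0,0,0,0,0,-140,0,0,0]' >/dev/null; python3 -m crank '[0,-40,0,0,0,0,0,-85,0,0,0,0,0,-130,0,0,0,0,0,-150,0,0,0,0,0,-150,0,0,0,0]';python3 - <<'E'
from h import *
im=camera('top'); s=camera('scene')
cv2.imwrite('pics/t8.png',im)
o=np.zeros((600,800,3),np.uint8)
o[:300,:400]=cv2.resize(im[120:210,180:300],(400,300),interpolation=cv2.INTER_CUBIC)
o[:,400:]=cv2.resize(s[170:245,190:240],(400,600),interpolation=cv2.INTER_CUBIC)
cv2.imwrite('pics/c8.png',o)
print(proj('scene',[.576,-.001,.05]),proj('scene',[.576,-.001,.11]),proj('top',[.576,-.001,.11]))
H,S,V=cv2.split(cv2.cvtColor(im,cv2.COLOR_BGR2HSV));red=(((H<8)|(H>172))&(S>150)&(V>80)).astype(np.uint8)
n,l,st,ce=cv2.connectedComponentsWithStats(red); print([(c.round(1),a[4],ray('top',*c,.11).round(4)) for c,a in zip(ce[1:],st[1:]) if a[4]>10])
E
```

```text
time: 13.15
tcp_pos: [0.5761, -0.0011, 0.0711]
ee_rot: [0.0, 0.182, 0.983, 0.0]
ft_force: [-0.2, 0.7, -0.2]
grip_width: 0.599
finger_force: 0.0
time: 14.05
tcp_pos: [0.5209, -0.1448, 0.2115]
ee_rot: [0.0, 0.185, 0.983, -0.0]
ft_force: [0.9, 0.0, -0.5]
grip_width: 0.6
finger_force: 0.0
[223.18462435 217.00005214] [221.90423532 196.31467056] [262.61854638 162.01599382]
[(array([262.3, 162.7]), np.int32(36), array([ 5.742e-01, -2.000e-04,  1.100e-01]))]
```

View pics/c8.png

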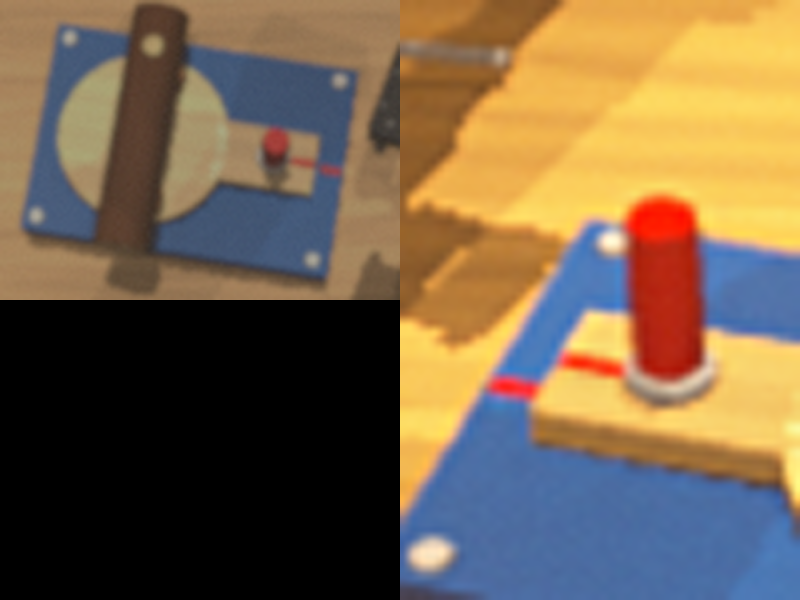

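The collar is flat on the tongue at (668,380) in the crop, the pin stands upright, the two marks form one line, and the gripper is clear.

```bash
python3 -c "from rig import finish_job; print(finish_job())"
```

```text
the job is handed in; nothing more can be done
None
```

The turntable is lined up and the locking pin is down through both holes with its collar flat on the tongue and released; I handed the job in at about 14 s of robot time, and no verdict came back.

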